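# Square up a marble sample in the corner jig and hold it

### The job

Pick up the white marble sample block and stand it on the green bed of the squaring jig, then press it into the corner so that its long side bears against the long yellow fence and its end bears against the short red fence at the same time. Press firmly but do not ram it, leave the other blocks and the jar alone, and finish while still holding the block pressed against both fences: do not let go.

Things in the scene. Friction and masses are not known exactly. Their poses are not given: they have to be found in the camera images.
- marble: white marble sample block, 80 (its x) x 45 (its y) x 55 mm high (its z), about 0.5 kg, standing loose on the table; origin at the centre of its underside. Either end may go to the red fence.
- jig: squaring jig, fixed: green bed 180 (its x) x 150 (its y) x 12 mm with rigid fences along its +x and +y edges, all of slick plastic (friction about 0.2). Origin at the centre of the bed's underside, on the table; bed top z = 12 mm, fence tops z = 30 mm. Free bed: x -90 to 75, y -75 to 60 mm. Marble block home: origin at x = 35, y = 37.5, z = 12 mm in this frame, its long axis along the jig's x.
- corner (a point): inner corner of the jig on the bed's top surface, where the planes of the two fence faces meet, at x = 75, y = 60, z = 12 mm in the jig's frame; axes as the jig's
- fence_long: long yellow fence along the jig's +y edge: 145 (jig x) x 15 (jig y) x 18 mm high above the bed; its bearing face looks to the jig's -y, at y = 60 mm of the jig. Origin at the centre of its underside; axes as the jig's
- fence_short: short red fence along the jig's +x edge: 15 (jig x) x 115 (jig y) x 18 mm high above the bed; its bearing face looks to the jig's -x, at x = 75 mm of the jig. Origin at the centre of its underside; axes as the jig's
- clay: orange-brown fired clay sample block, 80 x 45 x 55 mm, loose on the table, to be left alone; origin at the centre of its underside
- slate: dark grey slate sample block, 80 x 45 x 55 mm, loose on the table, to be left alone; origin at the centre of its underside
- jar: small jar with a black cap, 56 mm in diameter, 70 mm high, loose on the table, to be left alone; origin at the centre of its underside
Things that resemble listed ones, but are neither listed nor needed, are in the scene too. Of the things that look like the marble, the middle-sized one is meant.

How it is judged:
By the outcome, as a careful person would: the job done as asked, in the order asked, and still so for the second after the job is handed in, while the arm keeps its last pose, push and grip.
It also fails if it takes over 43 s, if anything falls off the work surface, if the arm or the gripper's body presses on something with over 40 N, if the wrist force passes 120 N, or if a joint passes its speed limit or range.

### The arm

A 6-joint arm with a two-finger parallel gripper is mounted at the origin on the work surface. World frame = base frame: x ahead of the robot, y to its left, z up, the work surface at z = 0. Lengths are in mm, angles in rad, forces in N, time in s.
With the tool pointing down it reaches from about 350 to 875 mm from the base axis. Payload 4.2 kg.
Tool frame: the origin (TCP) lies on the mounting face of the last link; the fingertips stand 173 mm ahead of it and the grasp point (between the pads) lies grip_point_offset ahead of it (grip_point_offset is the distance from the TCP to the grasp point, in mm); z points along the fingers, y is the line along which they close (so a half turn about z gives the same grasp; the last joint's range is limited). The gripper opens to 85 mm and grips with 20 to 120 N. Pads are 22 mm wide; open, the fingers measure 114 mm over their backs; the gripper's body (76 mm by 85 mm) begins 54 mm behind the grasp point. The pads swing forward as they close: fully open they stand 13 mm farther back than shut.
Start: joints at [-1.039, 0.385, 0.008, 0, -1.194, -0.259], TCP at [168.41, -601.862, 404.712] pointing down, gripper open.
Joint ranges: [-3.14, 3.14], [-1.21, 2.06], [-1.07, 1.41], [-3.16, 2.05], [-2.99, -0.16], [-3.1, 3.1]. Speed limits (rad/s): [2.79, 2.79, 3.14, 3.14, 3.14, 3.14].

### API

Orientations are given as a unit quaternion [x, y, z, w].
In Python, from bench import read_state, get_image, job_done, recognise, place_of, grip_point_offset gives the robot as it stands. The module is installed in compiled form; this text tells all that it offers.
- The arm moves only by the tool carry_out, never from a script. Its arguments are lists of equal length, an entry for each row: "slide": the shift along the tool's x, y, z in m, a list of three; "roll": the turn about the tool's z in degrees; "claw": the finger opening in m, from 0 to 0.0854. A call has 1 to 8 rows; each row is the pose to reach, as a shift and turn from the pose commanded when the call began, along the tool's axes at that moment; what a row does not reach only later rows make up. A row lasts 1/8 s, in which the tool goes at most 62.5 mm and 10.7 degrees, less where a joint would pass 70% of its speed; a pose out of reach is approached as far as the arm can. A call with a gripper value outside its range is refused whole. The fingers move at their own pace and stop on an object; the grip force is fixed at half the most. Time passes only in rows, so rows that repeat a pose let the fingers close. It gives the time, the measured TCP pose, the force, the opening and the grip force at its end, in the units of the state.
- read_state(): the state, without advancing time (a new reading comes with each control period).
- get_image(name): name is "scene" or "side" or "wrist"; returns a dict with "img" (420x560x3 uint8, red, green, blue), "z_map" (420x560 float32, mm along the optical axis (not along the pixel's ray), 0 where there is no reading), "mtx" (3x3 intrinsics, pixels), "k1" (the pictures are not rectified: a ray, as slopes to the right and down, at radius r is drawn at 1 + k1 r^2 times it, then the intrinsics apply), "world_from_camera" (4x4, takes a point from camera to world coordinates); the wrist camera has in their place "T_tool_cam" (4x4, takes a point from camera to tool coordinates, whose origin is the TCP and whose axes are the flange's). Camera axes: x right, y up, looking along -z (the intrinsics and any distortion apply to the point x, -y, -z); pixel columns grow to the right and rows downward; lengths in mm; the calibration is good to about 2 mm. A picture is of the moment at which its call begins: read the wrist's pose just before it.
- job_done(): hands the job in; it is judged then, once.
Trained networks look in a picture, given as the dict that the camera call returned (one of the last four; its "shot" number tells which), for a name from the list of things; names that differ only in an ending like _2 or _b are one class to them, and where a whole thing is asked for, a point or a joint stands for the part that bears it (a point fixed in the world has none). Each returns a list of dicts, best first, with "conf" (0 to 1); they miss things now and then, are a little off and sometimes report something else, mostly with a low value. They report only what shows in the picture. A call takes as long as a camera call. They do not tell look-alikes from the thing itself.
- recognise(picture, thing): "at" ([column, row] in pixels, amid what is visible of it).
- place_of(picture, thing): "at" ([column, row] in pixels: a listed point, or the origin of a listed thing).
The state is a dict: "clock": time; "joints": joint angles; "joint_vel": joint speeds; "joint_efforts": joint torques, N m; "position": TCP position; "ee_rot": TCP orientation; "contact_force": force on the tool from outside, world axes, zero at the start; "wrist_torque": the same for the moment, N m; "gripper_width": finger opening in mm; "grasp_force": force on a finger pad.
Only numpy, scipy, OpenCV 4.12 (cv2) and the standard library are available. Lean on these libraries where they do the work, as an engineer would, in place of code of your own. Each camera call takes 0.05 s, during which the arm holds its last target. There are 200 camera calls.

## Working session

There is one attempt and no reset: what is moved stays moved. The work goes in short steps, Python scripts to look and compute and a tool call to move; the robot and the scene stay as the last step left them, time stands still between calls to the robot, and variables do not carry over. Pictures are saved under pics/ and viewed, at most 10 in all, crops included, and the job is handed in when it is done.

Besides the shell and the picture viewer there is one more tool, called after ">>>" as name(argument=value, ...) on one line, values as JSON. carry_out: Moves the arm, as the interface text tells. Its arguments: {"type":"object","properties":{"slide":{"type":"array"},"roll":{"type":"array"},"claw":{"type":"array"}},"required":["slide","roll","claw"]}

```bash
mkdir -p pics
cat > h.py <<'E'
import numpy as np, cv2
from bench import *
from scipy.spatial.transform import Rotation as R
def pose():
    s=read_state(); T=np.eye(4); T[:3,:3]=R.from_quat(s["ee_rot"]).as_matrix(); T[:3,3]=s["position"]; return s,T
def shot(n):
    s,T=pose(); p=get_image(n)
    p["W"]=T@np.array(p["T_tool_cam"]) if n=="wrist" else np.array(p["world_from_camera"])
    return p
def ray(p,uv):
    k=p["k1"]; d=cv2.undistortPoints(np.array([[uv]],float),np.array(p["mtx"],float),np.array([k,0,0,0],float))[0,0]
    return np.array([d[0],-d[1],-1.])
def at_z(p,uv,z):
    d=p["W"][:3,:3]@ray(p,uv); o=p["W"][:3,3]; return o+d*(z-o[2])/d[2]
def cloud(p):
    h,w=p["z_map"].shape; u,v=np.meshgrid(np.arange(w),np.arange(h))
    d=cv2.undistortPoints(np.stack([u,v],-1).reshape(-1,1,2).astype(float),np.array(p["mtx"],float),np.array([p["k1"],0,0,0],float))[:,0]
    z=p["z_map"].reshape(-1,1); c=np.hstack([d[:,:1],-d[:,1:],-np.ones_like(z)])*z
    return (c@p["W"][:3,:3].T+p["W"][:3,3]).reshape(h,w,3)
def save(n,img): cv2.imwrite("pics/"+n+".png",img[:,:,::-1])
E
python3 - <<'E'
from h import *
print(grip_point_offset, pose()[1].round(3).tolist())
ims=[]
for n in("scene","side"):
    p=shot(n); ims.append(p["img"].copy()); C=cloud(p)
    for t in("marble","jig","corner","clay","slate","jar","fence_long","fence_short"):
        for f in(recognise,place_of):
            for r in f(p,t)[:4]:
                u,v=r["at"]; print(n,t,f.__name__,round(r["conf"],2),np.round(r["at"]).astype(int),at_z(p,r["at"],12 if t in("corner",) else 0).round(),C[int(min(419,v)),int(min(559,u))].round())
    save(n,p["img"])
E
```

```text
154.70000000000002 [[-0.963, -0.269, -0.001, 168.363], [-0.269, 0.963, 0.002, -601.677], [0.0, 0.002, -1.0, 403.609], [0.0, 0.0, 0.0, 1.0]]
scene marble call 0.81 [317 343] [611. 341.   0.] [630. 360.  37.]
scene marble call 0.65 [344 283] [490. 260.   0.] [529. 296.  54.]
scene marble call 0.63 [410 246] [309. 248.   0.] [384. 299.  76.]
scene marble call 0.48 [176 161] [ 593. -290.    0.] [ 610. -242.   31.]
scene marble call 0.9 [404 259] [349. 270.   0.] [398. 303.  52.]
scene marble call 0.84 [316 352] [622. 353.   0.] [637. 368.  31.]
scene marble call 0.77 [345 296] [508. 284.   0.] [541. 315.  50.]
scene jig call 0.67 [208 162] [ 524. -245.    0.] [ 531. -230.   10.]
scene jig call 0.49 [241 249] [609.  83.   0.] [634. 130.  50.]
scene jig call 0.64 [209 162] [ 522. -245.    0.] [ 527. -233.   11.]
scene corner call 0.61 [208 162] [ 531. -228.   12.] [ 531. -229.   13.]
scene corner call 0.56 [192 177] [ 596. -184.   12.] [ 597. -185.   12.]
scene clay call 0.85 [308 215] [430.  62.   0.] [473. 114.  55.]
scene clay call 0.79 [308 226] [452.  93.   0.] [479. 125.  35.]
scene 
[... 1704 characters left out ...]
 34.]
side slate call 0.81 [228 232] [630.  81.   0.] [621. 129.  52.]
side slate call 0.51 [286 134] [ 529. -241.    0.] [ 529. -225.   11.]
side slate call 0.64 [228 241] [626. 105.   0.] [620. 133.  33.]
side slate call 0.59 [290 152] [ 518. -173.    0.] [ 518. -161.   10.]
side jar call 0.81 [163 301] [720. 244.   0.] [700. 288.  61.]
side jar call 0.79 [166 311] [710. 263.   0.] [699. 291.  42.]
side jar call 0.22 [290 134] [ 521. -244.    0.] [ 522. -230.   11.]
side fence_long call 0.62 [290 144] [ 518. -201.    0.] [ 518. -162.   28.]
side fence_long call 0.77 [290 153] [ 519. -168.    0.] [ 520. -162.    7.]
side fence_short call 0.6 [254 126] [ 608. -272.    0.] [ 605. -231.   29.]
```

Run:
```python
from h import *
p=shot("scene"); C=cloud(p); im=p["img"]
q=shot("side"); D=cloud(q)
save("both",np.hstack([cv2.resize(im[200:400,270:470],(400,400),interpolation=cv2.INTER_CUBIC),cv2.resize(q["img"][260:420,180:440],(400,246),interpolation=cv2.INTER_CUBIC).__class__(0) if 0 else cv2.resize(q["img"][210:410,220:420],(400,400),interpolation=cv2.INTER_CUBIC)]))
def rect(P): 
    r=cv2.minAreaRect(P.astype(np.float32)); print(len(P),np.round(r[0],1),np.round(r[1],1),round(r[2],1))
for X,n in((C,"scene"),(D,"side")):
    z=X[...,2]
    for nm,c,h,rad in(("mid",(508,284),55,70),("small",(620,354),38,60),("large",(350,274),76,80),("clay",(450,93),55,70)):
        m=(abs(z-h)<6)&(np.hypot(X[...,0]-c[0],X[...,1]-c[1])<rad)
        if m.sum()>10: print(n,nm,np.median(z[m]).round(1),end=" "); rect(X[m][:,:2])
for pp,n in((p,"scene"),(q,"side")):
    X=cloud(pp); hsv=cv2.cvtColor(pp["img"],cv2.COLOR_RGB2HSV); h,s=hsv[...,0],hsv[...,1]
    reg=(np.hypot(X[...,0]-530,X[...,1]+230)<150)
    for nm,hh,zz in(("green",(35,90),(6,18)),("yellow",(18,34),(24,36)),("red",(0,8),(24,36))):
        m=reg&(h>=hh[0])&(h<=hh[1])&(s>90)&(X[...,2]>zz[0])&(X[...,2]<zz[1])
        if m.sum()>10: print(n,nm,end=" "); rect(X[m][:,:2])
```

```text
scene mid 54.4 973 [509.7 283.4] [82.8 45.9] 18.2
scene small 38.2 663 [618.7 347.9] [57.3 31.7] 39.4
scene large 74.3 1291 [353.3 269.8] [112.5  62.5] 19.4
scene clay 54.9 604 [456.1  96.4] [80.9 47.1] 12.6
side mid 55.1 1493 [508.7 285.4] [81.2 47.1] 17.9
side small 38.7 852 [617.8 349.9] [56.8 33.9] 37.7
side large 74.9 2549 [352.8 272.8] [110.7  62.7] 20.0
side clay 54.3 910 [454.3  99.8] [81.1 47.3] 11.5
scene green 1538 [ 523.2 -238.8] [158.1 179.9] 87.3
scene yellow 289 [ 517.4 -169.2] [ 19.9 146.1] 88.4
scene red 169 [ 605.4 -246.7] [111.8  15.9] 87.9
side green 2086 [ 519.1 -234.9] [158.7 179.7] 86.2
side yellow 351 [ 516.4 -168.4] [ 23.2 141.7] 88.1
side red 186 [ 603.4 -246.6] [120.1  15.9] 87.9
```

View pics/scene.png

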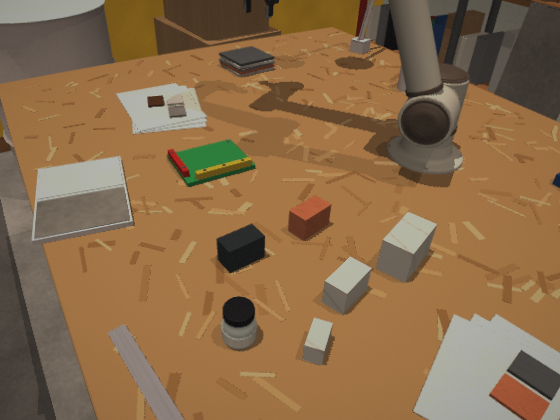

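View pics/both.png

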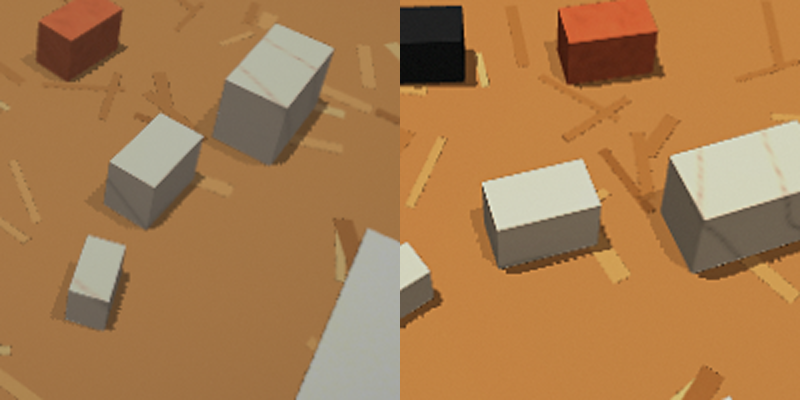

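The marble candidates, by scene pixel, are:
- **(318,342):** top 57x32 mm, 38 mm high, the small one.
- **(347,285):** top 82x46 mm, 55 mm high, the middle one.
- **(407,246):** top 112x62 mm, 75 mm high, the large one.

The one meant is (347,285). It is the middle-sized of the three and its size matches 80x45x55, which the crop confirms. The jig is at about (210,162), with its red fence towards world +x and its yellow fence towards +y.

I'll go via the jig and take a close look on the way.

>>> carry_out(slide=[[-0.05,0.03,0],[-0.1,0.06,0],[-0.15,0.09,0],[-0.2,0.12,0],[-0.25,0.15,0],[-0.3,0.18,0],[-0.36,0.21,0],[-0.41,0.24,0]], roll=[0,0,0,0,0,0,0,0], claw=[0.0854,0.0854,0.0854,0.0854,0.0854,0.0854,0.0854,0.0854])

```text
clock: 2.8
position: [499.6, -259.0, 405.1]
ee_rot: [-0.136, 0.991, -0.0, 0.0]
contact_force: [0.7, -0.9, 0.3]
gripper_width: 85.5
grasp_force: 0.0
```

```bash
cat > look.py <<'E'
from h import *
import sys
def rect(P):
    r=cv2.minAreaRect(P.astype(np.float32)); print(len(P),np.round(r[0],1),np.round(r[1],1),round(r[2],1),np.round(cv2.boxPoints(r),1).tolist())
def jig(p):
    X=cloud(p); hsv=cv2.cvtColor(p["img"],cv2.COLOR_RGB2HSV); h,s=hsv[...,0],hsv[...,1]
    reg=(np.hypot(X[...,0]-530,X[...,1]+230)<150)
    for nm,hh,zz in(("green",(35,90),(6,18)),("yellow",(18,34),(24,36)),("red",(0,8),(24,36))):
        m=reg&(h>=hh[0])&(h<=hh[1])&(s>90)&(X[...,2]>zz[0])&(X[...,2]<zz[1])
        if m.sum()>10: print(nm,X[m][:,2].mean().round(1),end=" "); rect(X[m][:,:2])
def block(p,c,h=55,rad=60):
    X=cloud(p); m=(abs(X[...,2]-h)<6)&(np.hypot(X[...,0]-c[0],X[...,1]-c[1])<rad)
    if m.sum()>10: print("block",X[m][:,2].mean().round(1),end=" "); rect(X[m][:,:2])
def st():
    s,T=pose(); print(s["clock"],T[:3].round(3).tolist(),np.round(s["contact_force"],1),s["gripper_width"],s["grasp_force"],np.round(s["joints"],2)); return T
E
python3 - <<'E'
from look import *
st(); p=shot("wrist"); save("w1",p["img"]); jig(p)
print(p["T_tool_cam"])
for t in("corner","jig"): print(t,[(r["conf"],r["at"],at_z(p,r["at"],12 if t=="corner" else 0).round(1)) for r in place_of(p,t)[:2]])
E
```

```text
2.8 [[-0.963, -0.27, 0.001, 499.607], [-0.27, 0.963, -0.0, -258.965], [-0.001, -0.001, -1.0, 405.079]] [ 0.7 -0.9  0.3] 85.54154824655825 0.0 [-0.19  0.28 -0.15  0.   -1.14 -1.11]
green 11.9 16152 [ 520.7 -237.6] [149.8 179.8] 87.6 [[427.79998779296875, -308.79998779296875], [607.5, -316.20001220703125], [613.7000122070312, -166.5], [434.0, -159.10000610351562]]
yellow 29.6 1644 [ 548.3 -198.9] [101.1 206.9] 49.0 [[437.0, -169.1999969482422], [593.2000122070312, -304.8999938964844], [659.5, -228.60000610351562], [503.3999938964844, -92.80000305175781]]
red 29.5 1173 [ 602.4 -248.4] [114.2  16.1] 87.4 [[591.9000244140625, -305.1000061035156], [607.9000244140625, -305.79998779296875], [613.0, -191.8000030517578], [596.9000244140625, -191.0]]
[[-5.68947543e-04  9.46867353e-01  3.21623838e-01  8.24718290e+01]
 [ 9.99999808e-01  6.17291402e-04 -4.83348539e-05  2.05238441e-01]
 [-2.44302325e-04  3.21623748e-01 -9.46867522e-01  3.08350062e+01]
 [ 0.00000000e+00  0.00000000e+00  0.00000000e+00  1.00000000e+00]]
corner [(0.61, [318.2, 264.9], array([ 600.4, -182. ,   12. ]))]
jig []
```

View pics/w1.png

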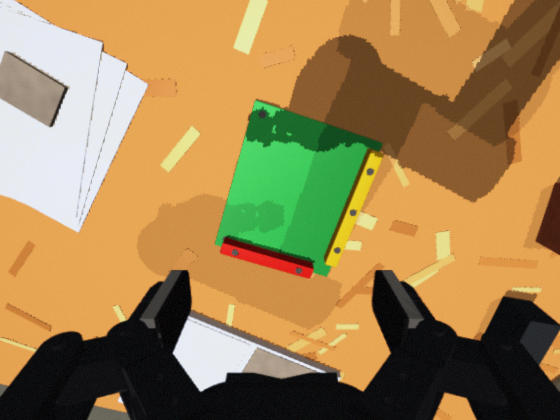

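The picture shows the jig's bed centre near (300,190), the red fence at (265,258), the yellow fence at (355,210) and the corner near (325,262). The jig origin is about (520.7, -237.6) with yaw -2.4°. Next, the marble.

>>> carry_out(slide=[[-0.018,0.06,0],[-0.036,0.12,0],[-0.054,0.18,0],[-0.071,0.238,0],[-0.088,0.295,0.02],[-0.105,0.35,0.04],[-0.122,0.405,0.06],[-0.139,0.46,0.08]], roll=[0,0,0,0,0,0,0,0], claw=[0.0854,0.0854,0.0854,0.0854,0.0854,0.0854,0.0854,0.0854])

```text
clock: 3.95
position: [508.2, 220.6, 324.6]
ee_rot: [-0.135, 0.991, 0.0, 0.0]
contact_force: [0.3, -0.0, 0.4]
gripper_width: 85.2
grasp_force: 0.0
```

Run:
```python
from look import *
T=st(); p=shot("wrist"); save("w2",p["img"]); block(p,(509,284.5))
X=cloud(p)
# fingertips in tool frame: nearest points
Tt=(X.reshape(-1,3)-T[:3,3])@T[:3,:3]; zz=p["z_map"].reshape(-1); m=(zz>0)&(Tt[:,2]<200)&(Tt[:,2]>60)
print("fingertip z max",np.percentile(Tt[m][:,2],[95,99,100]))
```

```text
3.95 [[-0.963, -0.268, 0.001, 508.202], [-0.268, 0.963, 0.0, 220.645], [-0.001, 0.0, -1.0, 324.552]] [ 0.3 -0.   0.4] 85.21825992651411 0.0 [ 0.7   0.34 -0.28  0.   -0.95 -2.  ]
block 54.8 5142 [508.1 283.3] [80.6 44.8] 18.4 [[462.79998779296875, 291.8999938964844], [476.8999938964844, 249.39999389648438], [553.4000244140625, 274.70001220703125], [539.2000122070312, 317.29998779296875]]
fingertip z max [142.30234893 154.42580933 160.58359209]
```

View pics/w2.png

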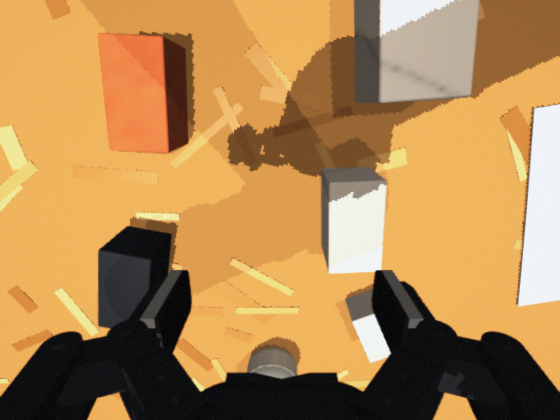

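The marble's top centre is near (353,222), at world (508.1, 283.3) with yaw 18.4°. It stands between the small block, partly hidden behind the right finger, and the large one at the top. The grasp space is free.

>>> carry_out(slide=[[-0.009,0.03,0],[-0.017,0.06,0],[-0.017,0.06,0.03],[-0.017,0.06,0.07],[-0.017,0.06,0.11],[-0.017,0.06,0.13],[-0.017,0.06,0.13],[-0.017,0.06,0.13]], roll=[-2.8,-2.8,-2.8,-2.8,-2.8,-2.8,-2.8,-2.8], claw=[0.0854,0.0854,0.0854,0.0854,0.0854,0.0854,0.0854,0.0854])

```text
clock: 5.0
position: [509.1, 282.0, 195.8]
ee_rot: [-0.16, 0.987, 0.0, 0.001]
contact_force: [0.0, 0.1, 0.3]
gripper_width: 85.7
grasp_force: 0.0
```

>>> carry_out(slide=[[0,0,0],[0,0,0],[0,0,0],[0,0,0],[0,0,0],[0,0,0],[0,0,0],[0,0,0]], roll=[0,0,0,0,0,0,0,0], claw=[0.035,0.035,0.035,0.035,0.035,0.035,0.035,0.035])

```text
clock: 6.0
position: [508.7, 282.7, 195.9]
ee_rot: [-0.16, 0.987, 0.0, 0.001]
contact_force: [-0.3, 0.0, 5.4]
gripper_width: 44.2
grasp_force: 63.9
```

>>> carry_out(slide=[[0,0,-0.02],[0,0,-0.05],[0,0,-0.08],[0,0,-0.1],[0,0,-0.1]], roll=[0,0,0,0,0], claw=[0.035,0.035,0.035,0.035,0.035])

```text
clock: 6.62
position: [508.2, 282.2, 294.9]
ee_rot: [-0.16, 0.987, 0.001, 0.0]
contact_force: [0.3, -0.3, -5.2]
gripper_width: 44.3
grasp_force: 62.7
```

Run:
```python
from look import *
T=st(); p=shot("wrist"); save("w3",p["img"])
X=cloud(p); Tt=(X-T[:3,3])@T[:3,:3]
m=(abs(Tt[...,2]-(195.5-55))<8)&(abs(Tt[...,1])<26)&(abs(Tt[...,0])<70)&(p["img"].min(2)>110)
print(m.sum(),np.percentile(Tt[m],[1,50,99],axis=0).round(1).tolist()); rect(Tt[m][:,:2])
tgt=np.array([546.8,-211.2]); d=np.append(tgt-T[:2,3],0); print((T[:3,:3].T@d).round(1))
```

```text
6.625 [[-0.949, -0.316, 0.0, 508.217], [-0.316, 0.949, 0.001, 282.16], [-0.001, 0.001, -1.0, 294.916]] [ 0.3 -0.3 -5.2] 44.27936084796015 62.71337628364563 [ 0.79  0.41 -0.25 -0.   -0.91 -2.03]
16552 [[-32.4, -21.3, 139.7], [8.6, 0.0, 140.9], [39.4, 21.5, 142.2]]
16552 [ 2.1 -0.1] [45.1 76.8] 89.6 [[-36.5, -22.399999618530273], [40.29999923706055, -22.899999618530273], [40.599998474121094, 22.200000762939453], [-36.20000076293945, 22.700000762939453]]
[ 119.2 -480.3   -0.6]
```

View pics/w3.png

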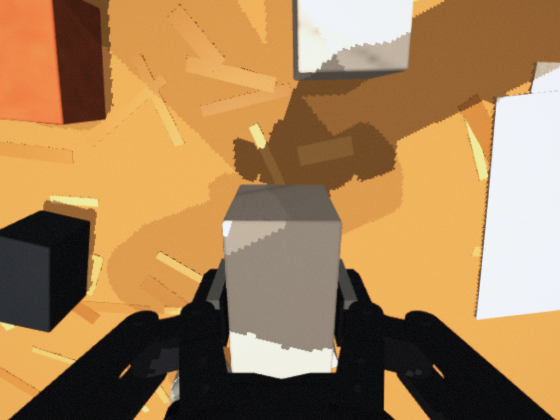

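The block is held level and centred: near (282,280), its +x edge at tool x = 40. Now I'll carry it to just short of the corner.

>>> carry_out(slide=[[0.01,-0.04,0],[0.025,-0.1,0],[0.04,-0.16,0],[0.055,-0.22,0],[0.07,-0.28,0],[0.085,-0.34,0],[0.1,-0.4,0],[0.11,-0.445,0]], roll=[0,3,6,9,12,15,18,20.8], claw=[0.035,0.035,0.035,0.035,0.035,0.035,0.035,0.035])

```text
clock: 7.68
position: [543.8, -177.0, 292.2]
ee_rot: [0.023, 1.0, 0.0, -0.002]
contact_force: [1.5, 0.9, -4.8]
gripper_width: 44.4
grasp_force: 63.2
```

Run:
```python
from look import *
T=st(); p=shot("wrist"); jig(p)
print("y yaw",np.degrees(np.arctan2(T[1,1],T[0,1])))
tgt=np.array([546.8,-211.2]); d=np.append(tgt-T[:2,3],0); print((T[:3,:3].T@d).round(1))
```

```text
7.675 [[-0.999, 0.045, -0.005, 543.759], [0.045, 0.999, 0.001, -177.037], [0.005, 0.001, -1.0, 292.183]] [ 1.5  0.9 -4.8] 44.4352621644278 63.19366693496704 [-0.03  0.4  -0.27 -0.   -0.9  -1.58]
green 11.9 30238 [ 518.1 -237.8] [149.8 174.5] 87.7 [[427.8999938964844, -309.1000061035156], [602.2999877929688, -316.20001220703125], [608.4000244140625, -166.39999389648438], [434.0, -159.39999389648438]]
yellow 29.9 2178 [ 534.6 -214.4] [ 58.1 207.6] 48.8 [[437.3999938964844, -167.89999389648438], [593.5999755859375, -304.6000061035156], [631.9000244140625, -260.8999938964844], [475.6000061035156, -124.19999694824219]]
red 29.4 1204 [ 601.6 -275.3] [60.8 15.7] 87.6 [[592.5, -305.29998779296875], [608.2000122070312, -306.0], [610.7000122070312, -245.1999969482422], [595.0, -244.5]]
y yaw 87.41877261330025
[ -4.6 -34.   -0. ]
```

>>> carry_out(slide=[[-0.003,-0.018,0],[-0.005,-0.034,0.01],[-0.005,-0.034,0.03],[-0.005,-0.034,0.055],[-0.005,-0.034,0.075],[-0.005,-0.034,0.08],[-0.005,-0.034,0.08]], roll=[0,0,0,0,0,0,0], claw=[0.035,0.035,0.035,0.035,0.035,0.035,0.035])

```text
clock: 8.6
position: [548.6, -208.6, 214.3]
ee_rot: [0.02, 1.0, -0.0, -0.0]
contact_force: [-0.4, -0.7, -4.6]
gripper_width: 44.1
grasp_force: 63.7
```

>>> carry_out(slide=[[0,0,0.002],[0,0,0.004],[0,0,0.005],[0,0,0.005]], roll=[0,0,0,0], claw=[0.035,0.035,0.035,0.035])

```text
clock: 9.1
position: [548.3, -208.9, 209.8]
ee_rot: [0.021, 1.0, -0.0, 0.0]
contact_force: [-0.8, 0.1, -5.2]
gripper_width: 44.6
grasp_force: 63.7
```

>>> carry_out(slide=[[0,0,0.001],[0,0,0.0015],[0,0,0.002],[0,0,0.002]], roll=[0,0,0,0], claw=[0.035,0.035,0.035,0.035])

```text
clock: 9.6
position: [548.5, -208.9, 207.9]
ee_rot: [0.021, 1.0, -0.0, 0.0]
contact_force: [-0.6, -0.8, -3.3]
gripper_width: 44.3
grasp_force: 64.1
```

>>> carry_out(slide=[[0,0,0.0005],[0,0,0.001],[0,0,0.001]], roll=[0,0,0], claw=[0.035,0.035,0.035])

```text
clock: 9.98
position: [548.6, -209.0, 207.9]
ee_rot: [0.02, 1.0, -0.0, 0.001]
contact_force: [-2.1, -0.1, 5.1]
gripper_width: 44.1
grasp_force: 65.1
```

>>> carry_out(slide=[[0,0.002,0],[0,0.004,0],[0,0.006,0],[0,0.007,0],[0,0.007,0]], roll=[0,0,0,0,0], claw=[0.035,0.035,0.035,0.035,0.035])

```text
clock: 10.6
position: [549.7, -202.1, 207.9]
ee_rot: [0.02, 1.0, -0.001, 0.002]
contact_force: [-0.6, -2.2, 5.2]
gripper_width: 44.5
grasp_force: 65.0
```

Run:
```python
from look import *
T=st(); print(np.round(read_state()["wrist_torque"],2),np.degrees(np.arctan2(T[1,1],T[0,1])))
```

```text
10.6 [[-0.999, 0.04, 0.003, 549.696], [0.04, 0.999, -0.001, -202.131], [-0.004, -0.001, -1.0, 207.887]] [-0.6 -2.2  5.2] 44.48221639708719 65.0490403175354 [-0.08  0.53 -0.32  0.   -0.72 -1.54]
[-0.45  0.19  0.06] 87.68344191828072
```

>>> carry_out(slide=[[0,0.0005,0],[0,0.001,0],[0,0.0015,0],[0,0.002,0],[0,0.002,0]], roll=[0,0,0,0,0], claw=[0.035,0.035,0.035,0.035,0.035])

```text
clock: 11.22
position: [549.8, -201.0, 207.9]
ee_rot: [0.02, 1.0, -0.001, 0.002]
contact_force: [-0.5, -7.2, 5.7]
gripper_width: 44.5
grasp_force: 65.0
```

>>> carry_out(slide=[[-0.002,0.0003,0],[-0.004,0.0006,0],[-0.006,0.0009,0],[-0.0065,0.001,0],[-0.0065,0.001,0]], roll=[0,0,0,0,0], claw=[0.035,0.035,0.035,0.035,0.035])

```text
clock: 11.85
position: [554.2, -201.0, 207.9]
ee_rot: [0.02, 1.0, -0.001, -0.002]
contact_force: [-6.8, -9.0, 10.6]
gripper_width: 44.3
grasp_force: 65.8
```

Run:
```python
from look import *
T=st(); print(np.round(read_state()["wrist_torque"],2),np.degrees(np.arctan2(T[1,1],T[0,1])))
```

```text
11.85 [[-0.999, 0.04, -0.003, 554.188], [0.04, 0.999, -0.003, -200.966], [0.003, -0.003, -1.0, 207.932]] [-6.8 -9.  10.6] 44.344608411556024 65.81400632858276 [-0.07  0.53 -0.31  0.   -0.73 -1.54]
[-2.72  1.71  0.42] 87.73564279590325
```

>>> carry_out(slide=[[-0.0005,0.0004,0],[-0.001,0.0007,0],[-0.0015,0.001,0],[-0.0015,0.001,0]], roll=[0,0,0,0], claw=[0.035,0.035,0.035,0.035])

```text
clock: 12.35
position: [555.2, -200.8, 208.0]
ee_rot: [0.02, 1.0, -0.002, -0.002]
contact_force: [-8.2, -12.8, 10.8]
gripper_width: 44.0
grasp_force: 65.8
```

Run:
```python
from look import *
T=st(); print(np.round(read_state()["wrist_torque"],2),np.degrees(np.arctan2(T[1,1],T[0,1])))
p=shot("scene"); q=shot("side")
for x in(p,q): block(x,(555,-200),67,60)
save("fin",np.hstack([cv2.resize(x["img"][100:220,a:a+120],(400,400),interpolation=cv2.INTER_CUBIC) for x,a in((p,150),(q,220))]))
```

```text
12.35 [[-0.999, 0.039, -0.005, 555.232], [0.039, 0.999, -0.004, -200.761], [0.005, -0.004, -1.0, 207.995]] [ -8.2 -12.8  10.8] 43.96786133261459 65.78185737133026 [-0.07  0.53 -0.31  0.01 -0.73 -1.54]
[-3.8   2.08  0.52] 87.74825988336838
block 66.9 294 [ 560.2 -195.5] [65.  87.9] 55.3 [[505.5, -197.1999969482422], [577.7999877929688, -247.3000030517578], [614.7999877929688, -193.8000030517578], [542.5, -143.8000030517578]]
block 66.2 341 [ 555.1 -192.2] [60.1 80.5] 86.8 [[513.2000122070312, -220.0], [593.5999755859375, -224.5], [596.9000244140625, -164.5], [516.5, -160.0]]
```

View pics/fin.png

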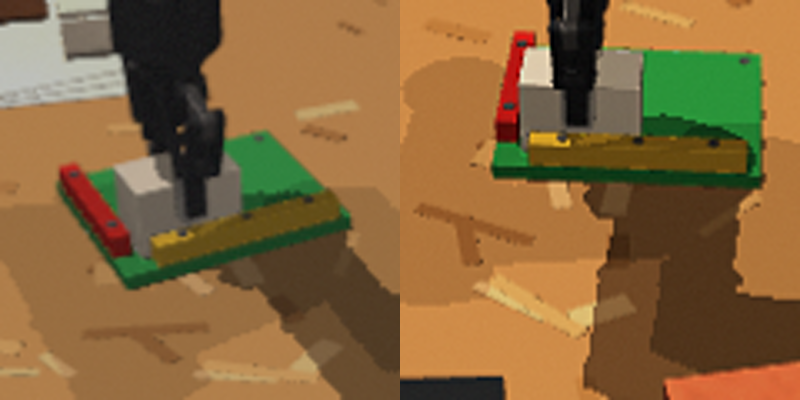

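The block stands on the bed against the yellow fence. The red-end contact isn't certain yet, since x force has barely risen above friction, so I'll continue pushing in x.

>>> carry_out(slide=[[-0.0005,0,0],[-0.001,0,0],[-0.0015,0,0],[-0.0015,0,0]], roll=[0,0,0,0], claw=[0.035,0.035,0.035,0.035])

```text
clock: 12.95
position: [556.8, -200.9, 208.0]
ee_rot: [0.02, 1.0, -0.002, -0.002]
contact_force: [-8.6, -13.2, 10.8]
gripper_width: 44.2
grasp_force: 65.9
```

>>> carry_out(slide=[[-0.0005,0,0],[-0.001,0,0],[-0.001,0,0]], roll=[0,0,0], claw=[0.035,0.035,0.035])

```text
clock: 13.32
position: [557.8, -200.9, 208.0]
ee_rot: [0.02, 1.0, -0.002, -0.002]
contact_force: [-8.2, -12.7, 10.5]
gripper_width: 44.1
grasp_force: 65.9
```

>>> carry_out(slide=[[-0.0005,0,0],[-0.001,0,0],[-0.001,0,0]], roll=[0,0,0], claw=[0.035,0.035,0.035])

```text
clock: 13.7
position: [558.5, -200.9, 208.0]
ee_rot: [0.02, 1.0, -0.002, -0.003]
contact_force: [-9.1, -13.3, 10.6]
gripper_width: 44.2
grasp_force: 65.9
```

>>> carry_out(slide=[[-0.0005,0,0],[-0.001,0,0],[-0.001,0,0]], roll=[0,0,0], claw=[0.035,0.035,0.035])

```text
clock: 14.08
position: [558.9, -201.0, 208.0]
ee_rot: [0.02, 1.0, -0.002, -0.004]
contact_force: [-10.6, -12.7, 13.3]
gripper_width: 44.1
grasp_force: 66.0
```

>>> carry_out(slide=[[-0.0005,0.0002,0],[-0.001,0.0004,0],[-0.0015,0.0006,0],[-0.0015,0.0006,0]], roll=[0,0,0,0], claw=[0.035,0.035,0.035,0.035])

```text
clock: 14.58
position: [559.4, -200.9, 208.0]
ee_rot: [0.02, 1.0, -0.002, -0.005]
contact_force: [-14.0, -14.0, 15.2]
gripper_width: 44.2
grasp_force: 66.2
```

Run:
```python
from look import *
T=st(); print(np.round(read_state()["wrist_torque"],2),np.degrees(np.arctan2(T[1,1],T[0,1])), "tip",T[:3,3]+155*T[:3,2])
p=shot("wrist"); X=cloud(p); jig(p)
Tt=(X-T[:3,3])@T[:3,:3]
m=(abs(Tt[...,2]-(195.5-55))<8)&(abs(Tt[...,1])<26)&(abs(Tt[...,0])<70)&(p["img"].min(2)>90)
rect(Tt[m][:,:2]); rect(X[m][:,:2])
A=np.c_[X[m][:,:2]-X[m][:,:2].mean(0),np.ones(m.sum())]; print("top tilt",np.linalg.lstsq(A,X[m][:,2],rcond=None)[0].round(4))
```

```text
14.575 [[-0.999, 0.04, -0.011, 559.422], [0.04, 0.999, -0.003, -200.883], [0.011, -0.004, -1.0, 208.039]] [-14.  -14.   15.2] 44.22863442380919 66.23864471912384 [-0.07  0.54 -0.3   0.01 -0.74 -1.54]
[-4.17  3.47  0.6 ] 87.7222874247003 tip [ 557.75006129 -201.42236336   53.04935986]
green 12.0 64756 [ 518.9 -237.7] [150.5 176.4] 87.8 [[428.0, -309.5], [604.2000122070312, -316.20001220703125], [609.9000244140625, -165.89999389648438], [433.70001220703125, -159.1999969482422]]
yellow 29.8 6998 [ 542.8 -205.1] [ 83.7 207.8] 48.7 [[437.20001220703125, -168.0], [593.2000122070312, -305.1000061035156], [648.5, -242.3000030517578], [492.3999938964844, -105.0999984741211]]
red 28.4 142 [ 601.1 -269.2] [73.2  9.3] 82.8 [[591.9000244140625, -304.8999938964844], [601.0999755859375, -306.1000061035156], [610.2999877929688, -233.39999389648438], [601.0999755859375, -232.1999969482422]]
17730 [ 2.7 -0. ] [51.8 76.5] 89.8 [[-35.70000076293945, -25.799999237060547], [40.79999923706055, -26.100000381469727], [41.0, 25.799999237060547], [-35.5, 26.100000381469727]]
17730 [ 555.2 -201.3] [51.9 76.6] 88.0 [[516.0, -225.8000030517578], [592.5, -228.5], [594.4000244140625, -176.6999969482422], [517.7999877929688, -174.0]]
top tilt [ 5.00000e-03 -4.40000e-03  6.71152e+01]
```

>>> carry_out(slide=[[-0.0005,0.0003,0],[-0.001,0.0006,0],[-0.0015,0.0009,0],[-0.002,0.0012,0],[-0.002,0.0012,0],[-0.002,0.0012,0]], roll=[0,0,0,0,0,0], claw=[0.035,0.035,0.035,0.035,0.035,0.035])

```text
clock: 15.38
position: [560.2, -200.7, 208.1]
ee_rot: [0.02, 1.0, -0.002, -0.007]
contact_force: [-18.5, -18.5, 18.6]
gripper_width: 44.1
grasp_force: 66.7
```

Run:
```python
from look import *
T=st(); print(np.round(read_state()["wrist_torque"],2),np.degrees(np.arctan2(T[1,1],T[0,1])), "tip",T[:3,3]+155*T[:3,2])
p=shot("scene"); q=shot("side")
save("fin2",np.hstack([cv2.resize(x["img"][130:190,a:a+80],(400,300),interpolation=cv2.INTER_CUBIC) for x,a in((p,160),(q,240))]))
```

```text
15.375 [[-0.999, 0.04, -0.015, 560.17], [0.04, 0.999, -0.004, -200.689], [0.015, -0.005, -1.0, 208.091]] [-18.5 -18.5  18.6] 44.0669392763742 66.66702568531036 [-0.07  0.54 -0.29  0.01 -0.75 -1.55]
[-5.26  4.44  0.69] 87.71067345557145 tip [ 557.856746   -201.34102263   53.11007546]
```

View pics/fin2.png

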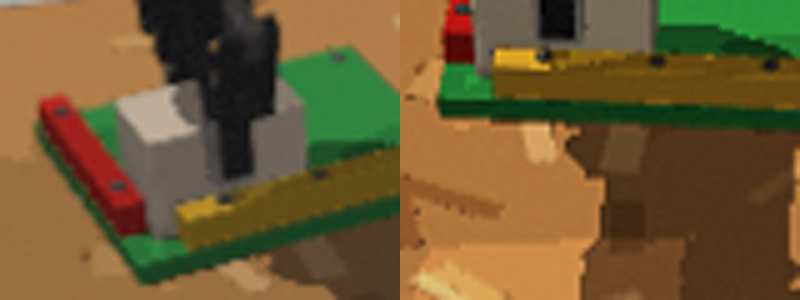

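Run:
```python
from look import *
T=st(); p=shot("wrist"); X=cloud(p); Tt=(X-T[:3,3])@T[:3,:3]
m=(abs(Tt[...,2]-(195.5-55))<8)&(abs(Tt[...,1])<20)&(abs(Tt[...,0])<38)&(p["img"].min(2)>90)
g=(abs(X[...,2]-12)<5)&(X[...,0]<500)&(X[...,0]>440)&(X[...,1]<-180)&(X[...,1]>-300)
for n,k in(("top",m),("bed",g)):
    A=np.c_[X[k][:,:2]-X[k][:,:2].mean(0),np.ones(k.sum())]; print(n,k.sum(),np.linalg.lstsq(A,X[k][:,2],rcond=None)[0].round(4))
```

```text
15.475 [[-0.999, 0.04, -0.015, 560.161], [0.04, 0.999, -0.004, -200.702], [0.015, -0.005, -1.0, 208.091]] [-17.2 -18.2  17.7] 44.4585788393722 66.66735112667084 [-0.07  0.54 -0.29  0.01 -0.75 -1.55]
top 14630 [-8.60000e-03 -5.60000e-03  6.73476e+01]
bed 30799 [ 2.00000e-04 -1.00000e-04  1.19556e+01]
```

>>> carry_out(slide=[[0.0002,0,0.0005],[0.0003,0,0.001],[0.0003,0,0.001],[0.0003,0,0.001]], roll=[0,0,0,0], claw=[0.035,0.035,0.035,0.035])

```text
clock: 16.02
position: [560.0, -200.7, 208.1]
ee_rot: [0.02, 1.0, -0.002, -0.007]
contact_force: [-19.3, -17.0, 22.7]
gripper_width: 44.1
grasp_force: 67.4
```

Run:
```python
from look import *
T=st(); p=shot("wrist"); X=cloud(p); Tt=(X-T[:3,3])@T[:3,:3]
m=(abs(Tt[...,2]-(195.5-55))<8)&(abs(Tt[...,1])<20)&(abs(Tt[...,0])<38)&(p["img"].min(2)>90)
A=np.c_[X[m][:,:2]-X[m][:,:2].mean(0),np.ones(m.sum())]; print(m.sum(),np.linalg.lstsq(A,X[m][:,2],rcond=None)[0].round(4))
print("tip",T[:3,3]+155*T[:3,2])
```

```text
16.025 [[-0.999, 0.04, -0.014, 560.025], [0.04, 0.999, -0.004, -200.65], [0.014, -0.005, -1.0, 208.064]] [-19.3 -17.   22.7] 44.145952112215404 67.4040287733078 [-0.07  0.54 -0.3   0.01 -0.75 -1.55]
14620 [-8.60000e-03 -4.90000e-03  6.73252e+01]
tip [ 557.82853922 -201.33712313   53.08076594]
```

The block is seated: the grasp point is stationary at the home position, the fence forces are steady at about 19 N and 17 N, and the tilt is about 0.5°. I'm handing it in.

```bash
python3 -c "
from bench import *
print(job_done())"
```

```text
the job is handed in; nothing more can be done
None
```

I handed the job in at 16.0 s with the marble block still gripped on the green bed, pressed into the corner at about 19 N toward the red fence and 17 N toward the yellow fence; it leans about 0.5°, and no verdict came back.

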